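# Lay the wipes carton down against the bench riser

### The job

The carton of lab wipes stands on end in front of the low steel riser. Using only pushes of the fingertips, without gripping or lifting it, tip it over away from the robot so that it lies flat with its dispensing slot facing up, then slide it along the bench until its far end is flush and square against the front of the riser. Leave the glassware where it stands and finish clear of everything.

Things in the scene. Friction and masses are not known exactly. Their poses are not given: they have to be found in the camera images.
- carton: White and green carton of lab wipes, loose, rigid, 0.14 to 0.28 kg. At the start it stands 70 mm deep (its x), 110 wide (y), 160 tall (z). Origin: centre of the end it stands on. Its -x face, turned to the robot at the start, has the black slot (80 x 30 mm, 98 mm up). Lying as wanted it is 160 mm long, 70 high, its -x up, its z level towards the riser, the origin mid near end face, 35 mm up.
- carton_end (a point): Centre of the carton's end face opposite its origin (160 mm along its z): the top at the start, the far end facing the riser once it lies down, then 35 mm above the bench. Its axes are those of the carton.
- carton_heel (a point): Middle of the carton's bottom edge on its +x side (35 mm along the carton's x from its origin), the edge over which it is tipped; it stays on the bench throughout. Pushed high up on the slot side, the carton turns over this edge without sliding and falls by itself once leaning about 24 degrees.
- riser: Low steel block fixed to the bench, 110 mm deep (its x), 360 wide (y), 50 high, dark rubber top with four small bottles. Origin: middle of the foot of its flat upright front face, which looks towards the robot (its -x). The carton starts 235 to 275 mm in front of that face (to the carton's origin), turned up to 0.25 rad against it; once tipped it lies some 20 to 80 mm short of it.
- bottle: Loose stoppered amber glass bottle with a plain label, 68 mm across, 150 mm tall. Origin: centre of its underside. Leave alone.
- measure: Loose glass measuring cylinder, 32 mm tube on a 64 mm foot, 170 mm tall, red graduation rings. Origin: centre of its underside. Leave alone.
- beaker: Loose empty glass beaker, 68 mm across, 85 mm tall. Origin: centre of its underside. Leave alone.

How it is judged:
On the way:
1. the carton has been tipped over and lies flat on the bench, slot up (angle between carton's own x axis and vertical above 3.04 rad and height (world z) of carton_end below 0.042 m and linear speed of carton below 0.05 m/s), for 0.2 s.
At the end, for the whole second after the job is handed in: The carton lies flat on the bench, slot up (within 0.1 rad), its far end within 8 mm of the riser's front face at the middle and square to it within 0.09 rad, within 130 mm of the middle of the riser, at rest; each piece of glassware within 20 mm of where it began (angle between carton's own x axis and vertical above 3.04 rad and height (world z) of carton_end below 0.042 m and x of carton_end in the frame of riser between -0.008 and 0.008 m and y of carton_end in the frame of riser between -0.13 and 0.13 m and angle between the z axis of carton and the x axis of riser, either way round below 0.09 rad and linear speed of carton below 0.01 m/s and distance of each of bottle, measure, beaker from where it was at the start of the episode below 0.02 m); the robot touches nothing.
It fails at once if the carton is lifted or carried (its tipping edge leaves the bench by more than 25 mm) (height (world z) of carton_heel above 0.025 m).
It fails at once if the amber bottle is disturbed (moved by more than 20 mm) (distance of bottle from where it was at the start of the episode above 0.02 m).
It fails at once if the measuring cylinder is disturbed (moved by more than 20 mm) (distance of measure from where it was at the start of the episode above 0.02 m).
It fails at once if the beaker is disturbed (moved by more than 20 mm) (distance of beaker from where it was at the start of the episode above 0.02 m).
It also fails if it takes over 64 s, if anything falls off the work surface, if the arm or the gripper's body presses on something with over 40 N, if the wrist force passes 120 N, or if a joint passes its speed limit or range.

### The arm

A 6-joint arm with a two-finger parallel gripper is mounted at the origin on the work surface. World frame = base frame: x ahead of the robot, y to its left, z up, the work surface at z = 0. Lengths are in m, angles in rad, forces in N, time in s.
With the tool pointing down it reaches from about 0.375 to 0.9 m from the base axis. Payload 3.1 kg.
Tool frame: the origin (TCP) lies midway between the tips of the shut fingers; the grasp point (between the pads) lies grip_point_offset behind it (grip_point_offset is the distance from the TCP to the grasp point, in m); y points along the fingers, z is the direction in which the jaws open and shut, and the axes are right-handed (so a half turn about y gives the same grasp; the last joint's range is limited). The gripper opens to 87 mm and grips with 3 to 60 N. Pads are 19 mm wide; open, the fingers measure 117 mm over their backs; the gripper's body (75 mm by 190 mm) begins 51 mm behind the grasp point.
Start: joints at [-1.458, 0.527, 1.433, -0, 1.181, -0.178], TCP at [0.18, -0.599, 0.223] pointing down, gripper open.
Joint ranges: [-3.08, 3.08], [-0.75, 2.2], [0.22, 2.44], [-1.43, 4.57], [0, 2.65], [-2.85, 2.85]. Speed limits (rad/s): [2.79, 2.79, 3.14, 3.14, 3.14, 3.14].

### API

Orientations are given as a unit quaternion [x, y, z, w].
In Python, from rig import * gives the robot as it stands.
- The arm moves only by the tool jog_arm, never from a script. Its argument "increments" is a list that holds one entry, the list of rows, each a list of 7 numbers: the turn, a rotation vector about the world's x, y, z in degrees, then the shift along the world's x, y, z in m, then the closure, from -1 (fully open) to 1 (shut), so that 0 is half open. In form: [[[rx, ry, rz, x, y, z, jaw], ...]]. A call has 1 to 8 rows; each row is the pose to reach, as a shift and turn from the pose measured when the call began; what a row does not reach only later rows make up. A row lasts 1/10 s, in which the tool goes at most 50 mm and 8.59 degrees, less where a joint would pass 70% of its speed; a pose out of reach is approached as far as the arm can. A call with a gripper value outside its range is refused whole. The fingers move at their own pace and stop on an object; "squeeze" is the grip in N (left out, the last holds). Time passes only in rows, so rows that repeat a pose let the fingers close. It gives the time, the measured TCP pose, the force and the opening at its end, in the units of the state.
- get_obs(): the state, without advancing time (a new reading comes with each control period).
- camera(name): name is "scene" or "top" or "wrist"; returns the picture (384x512x3 uint8, red, green, blue); there is no depth.
- camera_info(name): a dict with "K" (3x3 intrinsics, pixels), "k1" (the pictures are not rectified: a ray, as slopes to the right and down, at radius r is drawn at 1 + k1 r^2 times it, then the intrinsics apply), "R" (3x3) and "t" (3): a world point X has camera coordinates R X + t. Camera axes: x right, y down, z forward; pixel columns grow to the right and rows downward; lengths in m; the calibration is good to about 2 mm. A picture is of the moment at which its call begins: read the wrist's pose just before it. camera_info takes no time and is no camera call; for the wrist camera it gives the pose at the moment of the call.
- hand_in(): hands the job in, once; it reports no verdict.
The state is a dict: "time": time; "q": joint angles; "joint_velocities": joint speeds; "joint_torque": joint torques, N m; "position": TCP position; "tool_rot": TCP orientation; "ft_force": force on the tool from outside, world axes, zero at the start; "moment": the same for the moment, N m; "grip_width": finger opening in m.
Only numpy, scipy, OpenCV 4.12 (cv2) and the standard library are available. Lean on these libraries where they do the work, as an engineer would, in place of code of your own. Each camera call takes 0.05 s, during which the arm holds its last target.

## Working session

There is one attempt and no reset: what is moved stays moved. The work goes in short steps, Python scripts to look and compute and a tool call to move; the robot and the scene stay as the last step left them, time stands still between calls to the robot, and variables do not carry over. Pictures are saved under pics/ and viewed, and the job is handed in when it is done.

Besides the shell and the picture viewer there is one more tool, called after "Emit:" as name(argument=value, ...), one argument or row to a line, values as JSON. jog_arm: Moves the arm, as the interface text tells. Its arguments: {"type":"object","properties":{"increments":{"type":"array","items":{"type":"array","items":{"type":"array","items":{"type":"number"}}}},"squeeze":{"type":"number"}},"required":["increments"]}

```bash
mkdir -p pics; ls
python3 - <<'E'
from rig import *
import cv2
o=get_obs()
print({k:o[k] for k in ("time","position","tool_rot","ft_force","grip_width")})
for n in ("scene","top"):
    cv2.imwrite(f"pics/{n}0.png",camera(n)[:,:,::-1])
    i=camera_info(n); print(n,i)
E
```

```text
pics
{'time': 0.0, 'position': array([ 0.17972889, -0.59784478,  0.22156171]), 'tool_rot': array([-0.10276439,  0.70036248, -0.69882766,  0.10281915]), 'ft_force': array([-0.65166815, -0.27142995,  0.51193039]), 'grip_width': 0.08710588677767928}
scene {'K': array([[408.59849827,   0.        , 249.86335523],
       [  0.        , 408.59849827, 185.16741965],
       [  0.        ,   0.        ,   1.        ]]), 'k1': -0.04824408486420945, 'R': array([[ 0.36216593,  0.93204912, -0.0109676 ],
       [ 0.67843823, -0.2716526 , -0.68258804],
       [-0.63918495,  0.23976929, -0.73072107]]), 't': array([-0.24615058, -0.34631278,  1.41458784])}
top {'K': array([[384.13556212,   0.        , 261.81109479],
       [  0.        , 384.13556212, 189.69547021],
       [  0.        ,   0.        ,   1.        ]]), 'k1': 0.029514288761068666, 'R': array([[-0.012066  , -0.99985925, -0.01165761],
       [-0.9933346 ,  0.01332217, -0.11449403],
       [ 0.11463322,  0.01019842, -0.99335553]]), 't': array([0.04469865, 0.62964637, 0.97952392])}
```

View pics/scene0.png

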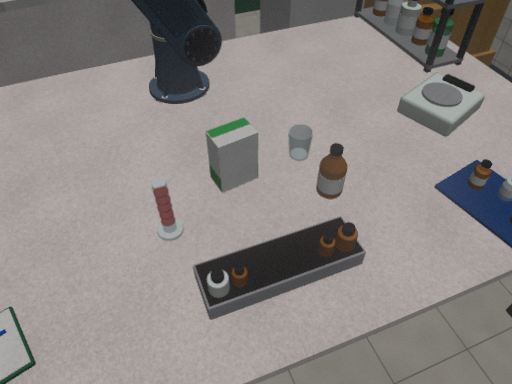

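View pics/top0.png

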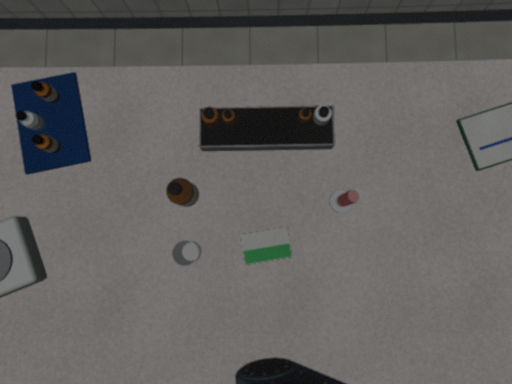

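The scene view shows the carton standing at about (233,155), with the cylinder at (170,210), bottle at (332,172), beaker at (300,142) and riser at (280,265). In the top view the carton's top is at about (266,246) and the riser's front edge is near row 148. I'll enlarge both to measure.

```bash
cat > h.py <<'E'
from rig import *
import numpy as np, cv2
def ray(n,uv,info=None):
    i=info or camera_info(n); K=i["K"]
    d=np.array([(uv[0]-K[0,2])/K[0,0],(uv[1]-K[1,2])/K[1,1]])
    p=d.copy()
    for _ in range(20): p=d/(1+i["k1"]*(p@p))
    R=np.array(i["R"]);t=np.array(i["t"])
    return -R.T@t, R.T@np.array([p[0],p[1],1.])
def onz(n,uv,z,info=None):
    c,d=ray(n,uv,info); return c+d*(z-c[2])/d[2]
def proj(n,X,info=None):
    i=info or camera_info(n); x=i["R"]@np.array(X)+i["t"]; p=x[:2]/x[2]; p=p*(1+i["k1"]*(p@p))
    return np.array([i["K"][0,0]*p[0]+i["K"][0,2], i["K"][1,1]*p[1]+i["K"][1,2]])
E
python3 - <<'E'
import cv2,numpy as np
a=cv2.imread('pics/top0.png'); c=a[95:275,160:370]
cv2.imwrite('pics/topc.png',cv2.resize(np.clip(c*1.6,0,255).astype('uint8'),None,fx=3.5,fy=3.3,interpolation=cv2.INTER_CUBIC)[:600])
hsv=cv2.cvtColor(a,cv2.COLOR_BGR2HSV)
m=cv2.inRange(hsv,(45,80,40),(80,255,255)); m[:, :200]=0; m[:,330:]=0
cs,_=cv2.findContours(m,0,2); b=max(cs,key=cv2.contourArea); print(cv2.boxPoints(cv2.minAreaRect(b)))
# white part of top
r=a[225:270,232:300]; print(r[12,:,0]); print(a[215:270,262,:].tolist())
print(a[130:160,262,0],a[140:152,205,0],a[140:152,325,0])
E
```

```text
[[243.48648 250.91893]
 [288.72974 243.37837]
 [290.81082 255.86485]
 [245.56757 263.4054 ]]
[108 107 109 109 110 108 111 111 111 115 117 114 117 116 117 115 114 115
 116 115 117 115 115 116 115 116 115 114 116 116 114 115 116 117 116 114
 113 116 116 116 116 114 116 110 116 115 116 115 116 116 117 114 116 116
 116 115 113 111 107 109 106 108 106 108 111 106 105 106]
[[107, 109, 112], [106, 109, 112], [108, 110, 114], [107, 109, 113], [106, 108, 110], [105, 108, 111], [106, 109, 111], [109, 110, 113], [108, 110, 114], [107, 108, 112], [105, 108, 111], [104, 105, 108], [105, 107, 110], [107, 110, 112], [107, 108, 113], [101, 104, 104], [109, 109, 110], [115, 118, 116], [117, 118, 118], [115, 116, 116], [115, 118, 117], [116, 118, 116], [114, 116, 116], [115, 117, 117], [114, 116, 115], [116, 118, 117], [116, 117, 117], [116, 116, 116], [115, 118, 116], [117, 119, 119], [117, 118, 118], [112, 117, 113], [99, 112, 96], [71, 101, 62], [54, 97, 41], [53, 98, 39], [56, 99, 43], [57, 98, 42], [55, 99, 40], [52, 97, 39], [54, 97, 40], [55, 98, 40], [56, 99, 42], [55, 99, 41], [53, 98, 39], [64, 99, 53], [94, 108, 90], [106, 112, 107], [107, 109, 111], [107, 111, 113], [105, 107, 110], [105, 106, 111], [107, 110, 113], [111, 113, 114], [111, 114, 117]]
[ 17  14  18  16  26  20  21  23  14  15  21  19  16  20  42  71  70  53
  45  52  79 100 107 107 107 106 106 108 109 107] [22 20 20 18 25 51 73 66 48 43 53 86] [ 20  25  25  48  70  63  49  43  54  86 106 108]
```

View pics/topc.png

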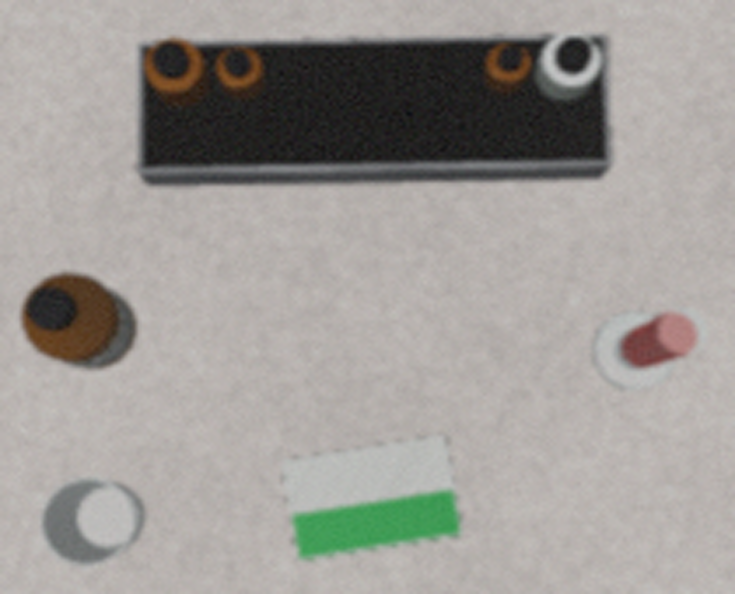

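Run:
```python
from h import *
T=lambda u,v,z: onz("top",(u,v),z)
n1,n2=T(291.2,256.2,.16),T(245.4,263.9,.16)
f=[T(160+u/3.5-.3,95+v/3.3-.3,.16) for u,v in ((443,436),(285,462))]
print("near",n1,n2,"far",f)
for s in [n1-n2,f[0]-f[1]]: print(np.hypot(*s[:2]),np.degrees(np.arctan2(s[1],s[0])))
print("depth",np.linalg.norm((n1+n2)/2-(f[0]+f[1])/2),"centre",(n1+n2+f[0]+f[1])/4)
a,b=T(205,150.9,0),T(325,148.9,0); print("riser foot",a,b,np.degrees(np.arctan2((b-a)[1],(b-a)[0])))
a2,b2=T(205,144.6,.05),T(325,142.6,.05); print("riser topedge",a2,b2)
print("ends",T(200.2,146,.05),T(333.2,143,.05))
Z=lambda u,v:(160+u/3.5-.3,95+v/3.3-.3)
print("bottle foot",T(*Z(90,322),0), "top",T(*Z(50,307),.15)); print("meas foot",T(*Z(636,350),0),"top",T(*Z(677,334),.17)); print("beaker",T(*Z(107,517),0),T(*Z(85,520),.085))
```

```text
near [ 0.46297694 -0.02950427  0.16      ] [0.44693621 0.07468689 0.16      ] far [array([ 0.52947408, -0.01963986,  0.16      ]), array([0.51278969, 0.08402765, 0.16      ])]
0.1054187043221245 -81.24775791637813
0.1050015337787444 -80.85713656101943
depth 0.0668683915051785 centre [0.48804423 0.0273926  0.16      ]
riser foot [0.74483403 0.19337404 0.        ] [ 0.74558827 -0.13907409  0.        ] -89.87001066462398
riser topedge [0.75075642 0.18545254 0.05      ] [ 0.7514195  -0.13166922  0.05      ]
ends [0.74715347 0.19814274 0.05      ] [ 0.74999571 -0.15317676  0.05      ]
bottle foot [0.63005727 0.24655871 0.        ] top [0.62447843 0.24194521 0.15      ]
meas foot [ 0.60115709 -0.17918648  0.        ] top [ 0.59768899 -0.1727503   0.17      ]
beaker [0.46987423 0.23161262 0.        ] [0.47142645 0.23043835 0.085     ]
```

Run:
```python
from h import *
from scipy.spatial.transform import Rotation as Ro
import rig
o=get_obs(); M=Ro.from_quat(o["tool_rot"]).as_matrix(); print(M.round(3)); 
z=M[:,2]; print("jaw angle deg",np.degrees(np.arctan2(z[1],z[0])))
print([n for n in dir(rig) if not n.startswith('_')], getattr(rig,'grip_point_offset',None), o.get('grip_point_offset'))
```

```text
[[-0.958 -0.     0.288]
 [-0.288  0.002 -0.958]
 [-0.    -1.    -0.002]]
jaw angle deg -73.28208016506126
['Unreachable', 'camera', 'camera_info', 'get_obs', 'grip_point_offset', 'hand_in'] 0.0187 None
```

Emit:
jog_arm(
  increments=[
    [[0,0,-2,0.03,0.045,0.01,0],[0,0,-4,0.06,0.09,0.02,0],[0,0,-6,0.085,0.13,0.03,0],[0,0,-7.7,0.11,0.17,0.03,0],[0,0,-7.7,0.135,0.21,0.03,0],[0,0,-7.7,0.16,0.25,0.03,0],[0,0,-7.7,0.185,0.29,0.03,0],[0,0,-7.7,0.21,0.33,0.03,0]],
  ],
)

```text
time: 0.9
position: [0.3903, -0.2659, 0.2515]
tool_rot: [-0.055, 0.706, -0.704, 0.055]
ft_force: [1.3, -0.1, 0.0]
grip_width: 0.0442
```

Emit:
jog_arm(
  increments=[
    [[0,0,0,0,0.045,0,0],[0,0,0,0,0.09,0,0],[0,0,0,0,0.135,0,0],[0,0,0,0,0.18,0,0],[0,0,0,0.0,0.225,0,0],[0,0,0,0.0,0.26,0,0],[0,0,0,0.004,0.279,-0.03,0],[0,0,0,0.004,0.279,-0.07,0]],
  ],
)

```text
time: 1.7
position: [0.3961, 0.0149, 0.1823]
tool_rot: [-0.055, 0.705, -0.705, 0.059]
ft_force: [0.7, -0.9, -0.6]
grip_width: 0.0434
```

Emit:
jog_arm(
  increments=[
    [[0,0,0,0,0,-0.025,0],[0,0,0,0,0,-0.044,0],[0,0,0,0.012,0.002,-0.044,0],[0,0,0,0.024,0.004,-0.044,0],[0,0,0,0.024,0.004,-0.044,0]],
  ],
)

```text
time: 2.2
position: [0.4243, 0.0184, 0.1395]
tool_rot: [0.053, -0.704, 0.705, -0.062]
ft_force: [0.2, -0.6, -0.1]
grip_width: 0.0438
```

Run:
```python
from h import *
s=camera("scene"); t=camera("top")
a=np.clip(np.vstack([cv2.resize(s[60:250,130:380],None,fx=3,fy=1.55*1.0 if 0 else 1.5),cv2.resize(t[90:290,150:400],None,fx=3,fy=1.5)])*1.3,0,255).astype('uint8')
cv2.imwrite("pics/p1.png",a[:,:,::-1]); print(a.shape,get_obs()["ft_force"])
```

```text
(585, 750, 3) [-0.56074265  0.51707328  0.47455118]
```

View pics/p1.png

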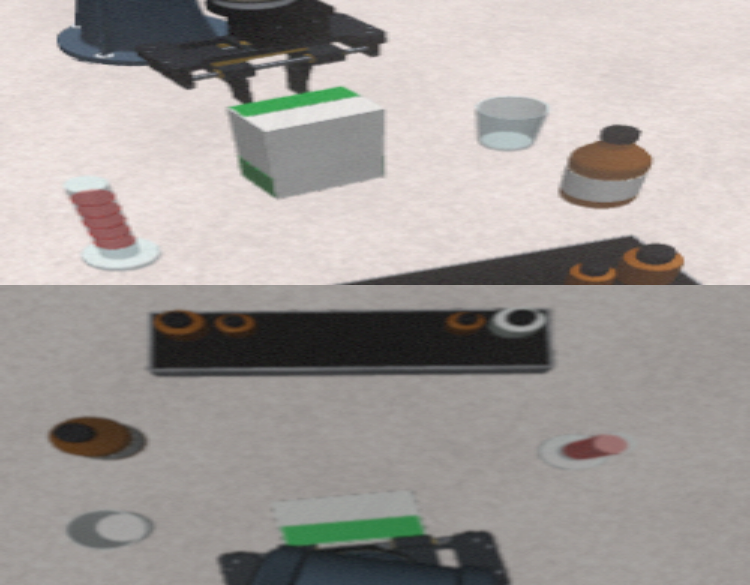

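The fingers sit just behind the carton's near face, roughly centred, and nothing has been disturbed. I'll push slowly.

Emit:
jog_arm(
  increments=[
    [[0,0,0,0.008,0.001,0,0],[0,0,0,0.016,0.002,0,0],[0,0,0,0.022,0.003,0,0],[0,0,0,0.028,0.004,0,0],[0,0,0,0.034,0.005,0,0],[0,0,0,0.04,0.006,0,0]],
  ],
)

```text
time: 2.9
position: [0.4617, 0.0249, 0.1392]
tool_rot: [0.054, -0.705, 0.705, -0.06]
ft_force: [-1.1, 0.6, 0.9]
grip_width: 0.0435
```

Run:
```python
from h import *
s=camera("scene")
cv2.imwrite("pics/p2.png",cv2.resize(s[60:250,130:380],None,fx=3,fy=3)[:,:,::-1]); print(get_obs()["ft_force"])
```

```text
[ 1.15623247 -0.2669408   0.79389661]
```

View pics/p2.png

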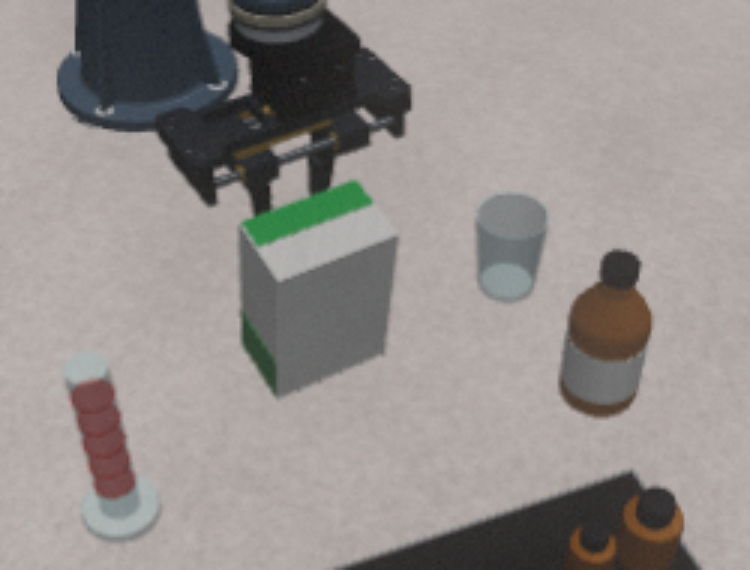

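The carton has begun to lean, and its heel hasn't moved. I'll continue.

Emit:
jog_arm(
  increments=[
    [[0,0,0,0.006,0.001,0,0],[0,0,0,0.012,0.002,0,0],[0,0,0,0.018,0.003,0,0],[0,0,0,0.024,0.004,0,0],[0,0,0,0.03,0.005,0,0],[0,0,0,0.036,0.006,0,0],[0,0,0,0.041,0.007,0,0],[0,0,0,0.045,0.007,0,0]],
  ],
)

```text
time: 3.75
position: [0.5089, 0.0319, 0.1393]
tool_rot: [0.053, -0.705, 0.705, -0.061]
ft_force: [-0.7, 0.5, -0.5]
grip_width: 0.0432
```

Run:
```python
from h import *
s=camera("scene")
cv2.imwrite("pics/p3.png",cv2.resize(s[60:250,130:380],None,fx=3,fy=3)[:,:,::-1]); print(get_obs()["ft_force"])
```

```text
[0.04659892 0.80843059 0.02044254]
```

View pics/p3.png

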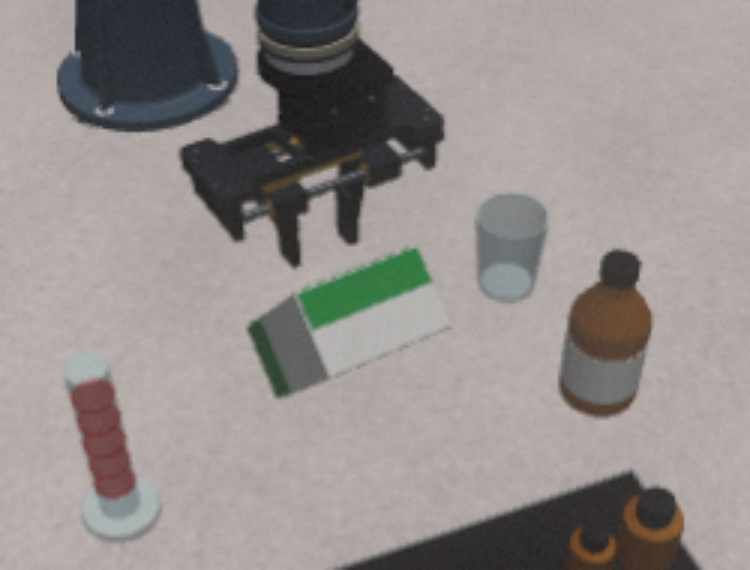

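The carton is caught mid-fall, past its balance point. I'll back off while it settles.

Emit:
jog_arm(
  increments=[
    [[0,0,0,-0.02,-0.003,0,0],[0,0,0,-0.045,-0.007,0,0],[0,0,0,-0.065,-0.01,0,0],[0,0,0,-0.08,-0.012,0,0],[0,0,0,-0.08,-0.012,0,0],[0,0,0,-0.08,-0.012,0,0]],
  ],
)

```text
time: 4.4
position: [0.4306, 0.0195, 0.1396]
tool_rot: [0.052, -0.704, 0.705, -0.062]
ft_force: [-0.5, 0.8, -0.2]
grip_width: 0.0434
```

Run:
```python
from h import *
s=camera("scene"); t=camera("top")
cv2.imwrite("pics/p4.png",cv2.resize(s[60:250,130:380],None,fx=3,fy=3)[:,:,::-1])
cv2.imwrite("pics/p4t.png",cv2.resize(np.clip(t[90:270,155:365]*1.5,0,255).astype('uint8'),None,fx=3.3,fy=3.3)[:,:,::-1])
```

```text
(no output)
```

View pics/p4.png

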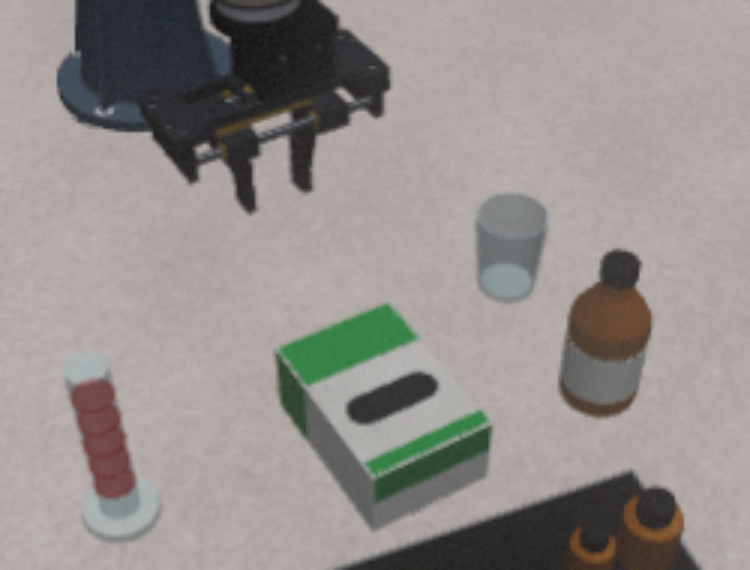

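View pics/p4t.png

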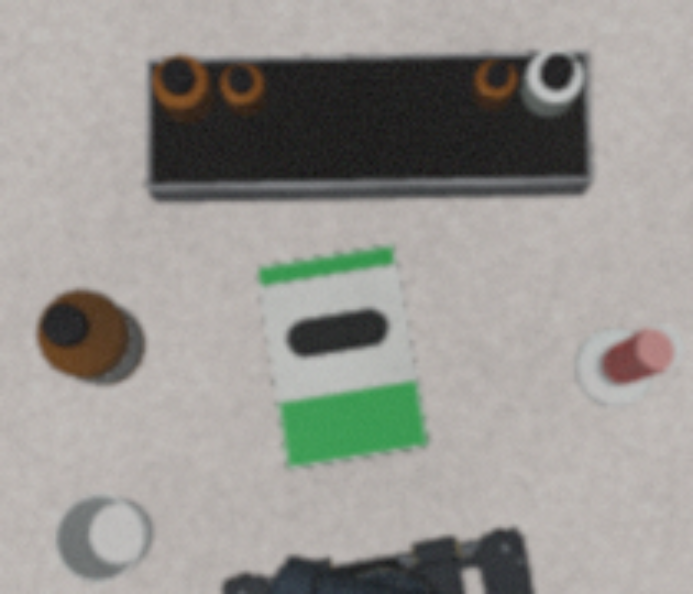

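It lies flat with the slot up, and the glassware is untouched. In the enlarged top view the near corners are at about (287,466) and (427,444), and the far corners at (260,270) and (393,246).

Run:
```python
from h import *
P=[onz("top",(155+u/3.3-.3,90+v/3.3-.3),.07) for u,v in ((287,466),(427,444),(393,246),(260,270))]
P=np.array(P)[:,:2]; print(P.round(4))
print("near mid",(P[0]+P[1])/2,"far mid",(P[2]+P[3])/2)
d=(P[2]+P[3]-P[0]-P[1])/2; print(np.hypot(*d),np.degrees(np.arctan2(d[1],d[0])))
```

```text
[[ 0.5222  0.0885]
 [ 0.5376 -0.0189]
 [ 0.6918  0.0047]
 [ 0.6743  0.1086]]
near mid [0.5298982  0.03476717] far mid [0.68308799 0.05665403]
0.15474541889722085 8.131055933405946
```

Emit:
jog_arm(
  increments=[
    [[0,0,-4.5,0.0,0.012,-0.04,0],[0,0,-9,0.0,0.024,-0.08,0],[0,0,-9,0.02,0.024,-0.105,0],[0,0,-9,0.045,0.024,-0.107,0],[0,0,-9,0.07,0.024,-0.107,0],[0,0,-9,0.077,0.024,-0.107,0],[0,0,-9,0.084,0.024,-0.107,0]],
  ],
)

```text
time: 5.2
position: [0.5146, 0.0438, 0.0322]
tool_rot: [-0.002, -0.706, 0.708, -0.006]
ft_force: [-2.2, -0.5, 0.9]
grip_width: 0.0433
```

Emit:
jog_arm(
  increments=[
    [[0,0,0,0.005,0,0,0],[0,0,0,0.01,0,0,0],[0,0,0,0.015,0,0,0],[0,0,0,0.02,0,0,0],[0,0,0,0.025,0,0,0],[0,0,0,0.03,0,0,0],[0,0,0,0.035,0,0,0]],
  ],
)

```text
time: 5.9
position: [0.5497, 0.0438, 0.0322]
tool_rot: [-0.002, -0.706, 0.708, -0.006]
ft_force: [-2.4, 1.0, 1.4]
grip_width: 0.0435
```

Run:
```python
from h import *
t=camera("top");s=camera("scene")
cv2.imwrite("pics/p5.png",cv2.resize(s[60:250,130:380],None,fx=3,fy=3)[:,:,::-1])
cv2.imwrite("pics/p5t.png",cv2.resize(np.clip(t[90:270,155:365]*1.5,0,255).astype('uint8'),None,fx=3.3,fy=3.3)[:,:,::-1])
```

```text
(no output)
```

View pics/p5.png

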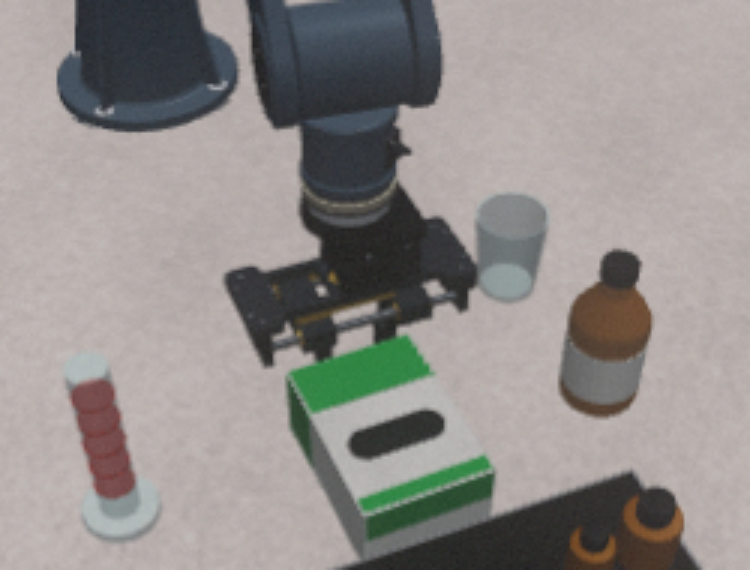

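View pics/p5t.png

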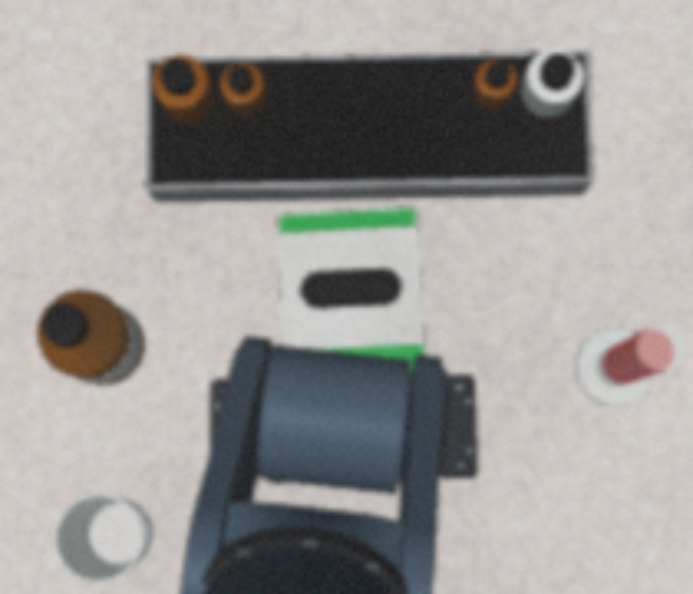

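The carton is nearly squared up: its far edge runs from about (280,215) to (415,209), with a small gap to the riser left. I'll creep on.

Emit:
jog_arm(
  increments=[
    [[0,0,0,0.005,0,0,0],[0,0,0,0.01,0,0,0],[0,0,0,0.014,0,0,0],[0,0,0,0.018,0,0,0],[0,0,0,0.021,0,0,0]],
  ],
)

```text
time: 6.5
position: [0.5723, 0.0436, 0.0323]
tool_rot: [-0.003, -0.706, 0.708, -0.007]
ft_force: [-3.2, -0.4, 0.8]
grip_width: 0.0438
```

Emit:
jog_arm(
  increments=[
    [[0,0,0,0.002,0,0,0],[0,0,0,0.003,0,0,0],[0,0,0,0.004,0,0,0]],
  ],
)

```text
time: 6.8
position: [0.5738, 0.0436, 0.0322]
tool_rot: [-0.001, -0.706, 0.708, -0.005]
ft_force: [-6.7, -2.2, 5.1]
grip_width: 0.0434
```

Emit:
jog_arm(
  increments=[
    [[0,0,0,0.002,0,0,0],[0,0,0,0.003,0,0,0],[0,0,0,0.003,0,0,0]],
  ],
)

```text
time: 7.1
position: [0.5738, 0.0437, 0.0322]
tool_rot: [0.001, -0.706, 0.708, -0.003]
ft_force: [-8.3, -0.8, 5.0]
grip_width: 0.0437
```

Run:
```python
from h import *
t=camera("top");s=camera("scene"); print(get_obs()["ft_force"],get_obs()["position"])
cv2.imwrite("pics/p6.png",cv2.resize(s[130:320,170:370],None,fx=3.1,fy=3.1)[:,:,::-1])
cv2.imwrite("pics/p6t.png",cv2.resize(np.clip(t[90:270,155:365]*1.5,0,255).astype('uint8'),None,fx=3.3,fy=3.3)[:,:,::-1])
```

```text
[-5.99702671 -0.76338537  5.43334465] [0.57378503 0.04366228 0.0321732 ]
```

View pics/p6.png

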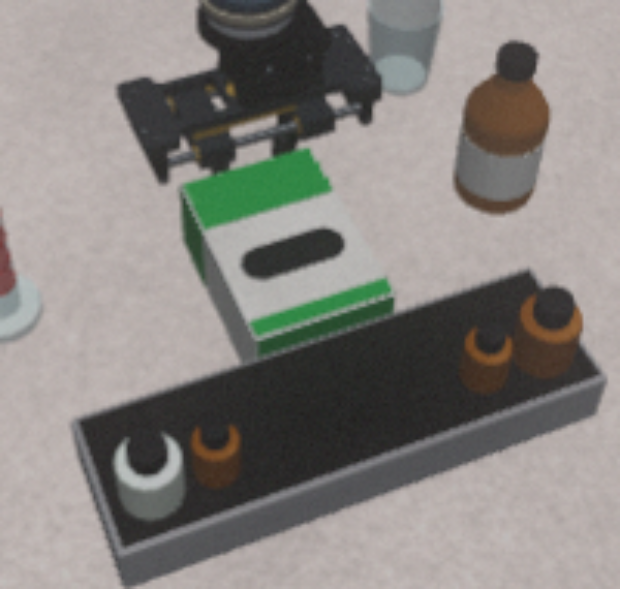

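View pics/p6t.png

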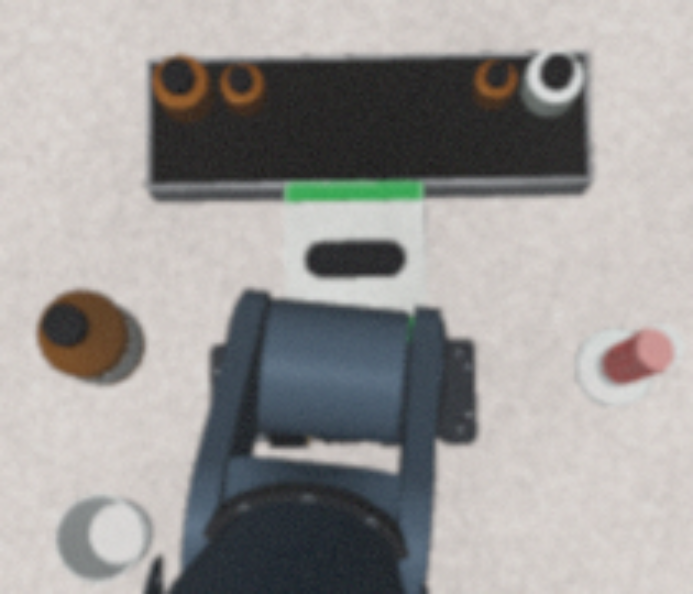

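The arm stalled against resistance at x=0.574 m and the far edge is parallel to the riser. I'll back off and check.

Emit:
jog_arm(
  increments=[
    [[0,0,0,-0.02,0,0,0],[0,0,0,-0.06,0,0,0],[0,0,0,-0.1,0,0.01,0],[0,0,0,-0.14,0,0.05,0],[0,0,0,-0.16,0,0.1,0],[0,0,0,-0.16,0,0.15,0],[0,0,0,-0.16,0,0.17,0],[0,0,0,-0.16,0,0.17,0]],
  ],
)

```text
time: 8.0
position: [0.4182, 0.0431, 0.2066]
tool_rot: [-0.004, -0.705, 0.709, -0.008]
ft_force: [0.2, 0.8, 0.1]
grip_width: 0.043
```

Run:
```python
from h import *
t=camera("top");s=camera("scene"); print(get_obs()["ft_force"],get_obs()["position"])
cv2.imwrite("pics/p7.png",cv2.resize(s[130:320,170:370],None,fx=3.1,fy=3.1)[:,:,::-1])
cv2.imwrite("pics/p7t.png",cv2.resize(np.clip(t[100:235,210:330]*1.5,0,255).astype('uint8'),None,fx=4.4,fy=4.4)[:,:,::-1])
```

```text
[ 0.11374119  0.37672436 -1.67901967] [0.41514555 0.043472   0.20307192]
```

View pics/p7.png

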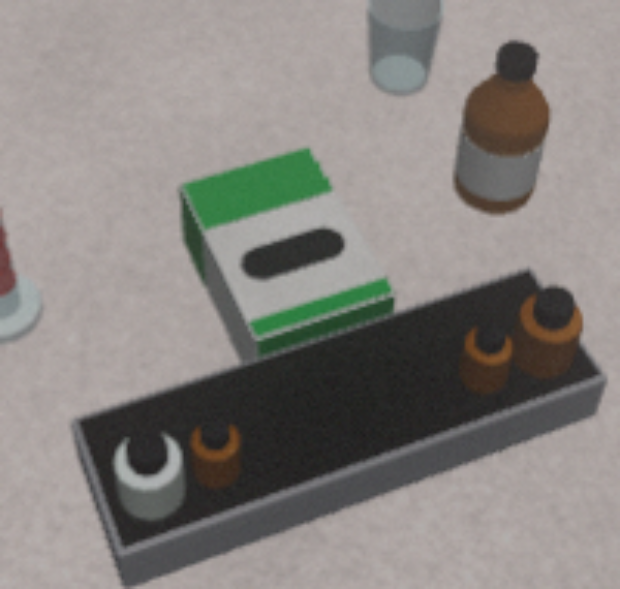

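View pics/p7t.png

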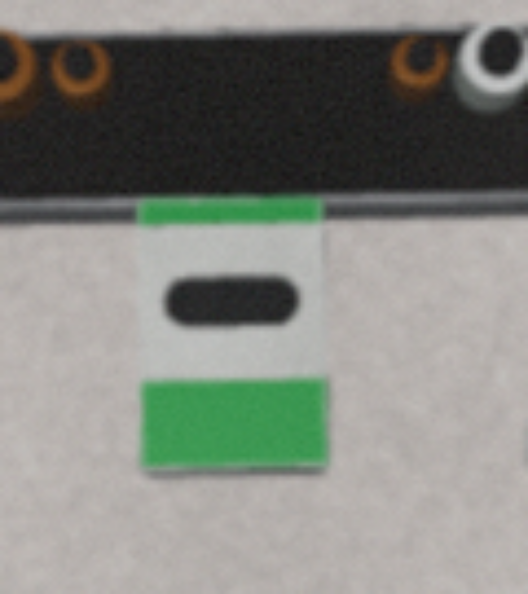

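Run:
```python
from h import *
t=camera("top"); hsv=cv2.cvtColor(t,cv2.COLOR_RGB2HSV)
m=cv2.inRange(hsv,(45,80,30),(80,255,255)); n,l,st,c=cv2.connectedComponentsWithStats(m)
for i in range(1,n):
    if st[i,4]>60: print(st[i],c[i])
# column-wise subpixel edges
sat=hsv[:,:,1].astype(float); F=[];N=[]
for u in range(246,281):
    col=(t[:,u,1].astype(float)-t[:,u,0]); v0=150
    r=np.arange(138,152); w=col[r]; top=w.max()*.5; k=np.where(w>top)[0][0]; v=r[k]-(w[k]-top)/(w[k]-w[k-1]); F.append(onz("top",(u,v),.07))
    r=np.arange(205,192,-1) 
    r=np.arange(215,185,-1); w=col[r]; top=w.max()*.5; k=np.where(w>top)[0][0]; v=r[k]+(w[k]-top)/(w[k]-w[k-1]); N.append(onz("top",(u,v),.07))
R=[]
for u in list(range(205,238))+list(range(290,330)):
    g=t[:,u,0].astype(float); r=np.arange(138,148); th=42
    k=np.where(g[r]>th)[0][0]; v=r[k]-(g[r[k]]-th)/(g[r[k]]-g[r[k]-1]); R.append(onz("top",(u,v),.05))
for nm,A in (("far",F),("near",N),("riser",R)):
    A=np.array(A); p=np.polyfit(A[:,1],A[:,0],1); print(nm,"x at y.04",np.polyval(p,.04).round(4),"slope",p[0].round(4),"y",A[:,1].min().round(3),A[:,1].max().round(3),"sd",np.std(A[:,0]-np.polyval(p,A[:,1])).round(4))
# scene: gap check, predicted px
for x in (.74,.748): print(x,proj("scene",(x,.04,.07)),proj("scene",(x,.04,.05)))
print(get_obs()["time"])
```

```text
[458 120  21  50 100] [467.32 144.82]
[241 144  42   7 247] [261.84615385 147.25506073]
[242 186  42  20 786] [262.84605598 195.80534351]
far x at y.04 0.7432 slope -0.009 y -0.012 0.076 sd 0.0005
near x at y.04 0.5864 slope -0.002 y -0.009 0.077 sd 0.0004
riser x at y.04 0.7511 slope -0.0024 y -0.142 0.185 sd 0.0002
0.74 [276.34045198 229.20829176] [276.01162406 234.5916009 ]
0.748 [277.81092622 231.93167404] [277.45622434 237.30017665]
8.15
```

Run:
```python
from h import *
t=camera("top"); a=cv2.imread("pics/top0.png")[:,:,::-1]
for n,(u,v) in dict(bottle=(183,192),measure=(343,199),beaker=(186,252)).items():
    T=cv2.cvtColor(np.ascontiguousarray(a[v-20:v+20,u-20:u+20]),cv2.COLOR_RGB2GRAY); S=cv2.cvtColor(np.ascontiguousarray(t[v-30:v+30,u-30:u+30]),cv2.COLOR_RGB2GRAY)
    _,s,_,p=cv2.minMaxLoc(cv2.matchTemplate(S,T,cv2.TM_CCOEFF_NORMED)); print(n,round(s,3),p[0]-10,p[1]-10)
o=get_obs(); print(o["position"],o["ft_force"],np.abs(o["joint_velocities"]).max())
hand_in()
```

```text
bottle 0.999 0 0
measure 0.996 0 0
beaker 0.995 0 0
[0.4135428  0.04368065 0.2013748 ] [-0.4334465   0.64280385 -0.14758256] 0.020754069173924992
the job is handed in; nothing more can be done
```

I tipped the carton over its heel with a high fingertip push. I then slid it with both fingertips, which also squared it up, until the arm stalled against resistance at about 6–8 N. After that I backed the arm away and handed in the job at about 8 s on the robot's clock.

**Last checks:**
- **Carton:** it lies flat with the slot up. It is square to the riser within about 0.01 rad, and its far end sits about 20 mm from the riser's middle.
- **Glassware:** the bottle, measuring cylinder and beaker show no pixel shift from the start image.
- **Arm:** it is clear of everything, about 0.2 m up, with no contact force.

**Disagreement:** the position measurements do not all match:

| Measured in the top view | x (m) |
|---|---|
| Carton far end, direct | 0.743 |
| Carton far end, from its near edge plus 160 mm | 0.746 |
| Riser front, foot line | 0.745 |
| Riser front, rubber boundary | 0.751 |

The rubber boundary is set back from the front face, so I trusted the foot line. That gives a gap of about 0–2 mm, and the stalled push supports it. Measured to the rubber boundary, the gap would be about 8 mm, right at the limit.

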